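Put the board feeder's gear head into low gear

TASK

Put the feeder's gear head on the bench into gear: pull the yellow keeper out until it stops, rock the red gear-change knob to and fro while easing it gently down until its teeth drop into mesh and it is fully home, then slide the yellow keeper fully back in over the knob's collar and let go. Never force the teeth against each other or the keeper against the collar (25 N is too much), and leave the loose things around it where they are.

Things in the scene. Friction and masses are not known exactly. Their poses are not given: they have to be found in the camera images.
- gearhead: Blue cast gear head fixed to the bench, box 165 x 290 x 85 mm high, spanning x -83..83, y -130..160 mm from its origin, which lies on the bench below the red knob's vertical axis. z up. Motor at its +x, rubber feed roller at its -y end (to -190 mm). Keeper slides along its y. A steel boss 96 mm across, up to 109 mm above the bench, hides the teeth.
- gearknob: Red gear-change knob with neck, collar (steel disc 52 mm across) and 3 hidden teeth. Turns freely about its vertical z, slides 13 mm down into a driven gear (6 teeth, 60 degrees apart, stiff: 0.18 N m). Teeth drop in only within some 8 degrees of each 60; where is unseen and varies. Tip on tip, pressing does not help: load it 3 to 8 N and turn. Grip bar along its x.
- knob_grip (a point): Centre of the knob's red grip bar (half-way up, on the axis), 181 mm above the bench in neutral, 168 mm fully home. The bar is 52 mm long along its x, 24 mm wide along its y, 32 mm high, with a white line on top along +x. Below it are a 42 mm black flange (6 mm thick) and a 20 mm neck; the keeper's fork tops out at 131 mm.
- shift (a joint): Downward travel of the knob, m: 0 = neutral (up), 0.004 = teeth tip on tip, 0.013 = fully home, in mesh. It stays where it is left (friction about 4 N against a weight of about 2.5 N).
- keeper (a joint): Travel of the yellow keeper, m: 0 = fully in (fork round the neck: under the collar in neutral, over it in gear, so it locks the knob), 0.045 = fully out along the gear head's +y; from 0.036 the collar passes freely. Friction about 2.5 N; stays where left. The fork strikes the collar unless the knob is fully up or fully home.
- keeper_tab (a point): Centre of the yellow keeper's upright tab: 12 mm thick along the gear head's y, 30 mm wide along its x, 131 to 169 mm above the bench (this point at 151 mm). It lies 90 mm from the knob's axis along the gear head's +y with the keeper in, 135 mm with it out. Axes as the gear head's.
- tin: Small tin, 44 mm across, 36 mm high, standing on the -y end of the gear head's box top; origin under its centre. Leave alone.
- wrench: Steel wrench, 170 mm long, lying on the bench in front of (robot side of) the gear head. Leave alone.
- driver: Screwdriver, 200 mm long, lying on the right of the bench. Leave alone.
- glue: White glue bottle, 60 mm across, 170 mm high, on the left of the bench; origin under its centre. Leave alone.
- roller: Spare black rubber roller ring, 90 mm across, 35 mm high, on the left of the bench. Leave alone.
- tray: Black open tray, 150 x 200 x 40 mm, on the right of the bench. Leave alone.
- offcut: Plywood offcut, 160 x 70 x 18 mm, at the front left of the bench. Leave alone.

How it is judged:
By the outcome, as a careful person would: the job done as asked, in the order asked, and still so for the second after the job is handed in, with the robot touching nothing.
It also fails if it takes over 58 s, if anything falls off the work surface, if the arm or the gripper's body presses on something with over 40 N, if the wrist force passes 120 N, or if a joint passes its speed limit or range.

ROBOT

A 7-joint arm with a two-finger parallel gripper is mounted at the origin on the work surface. World frame = base frame: x ahead of the robot, y to its left, z up, the work surface at z = 0. Lengths are in m, angles in degrees, forces in N, time in s.
With the tool pointing down it reaches from about 0.35 to 0.775 m from the base axis. Payload 3.1 kg.
Tool frame: the origin (TCP) lies on the centre line of the jaws, within the pads' length; the fingertips stand 17 mm ahead of it and the grasp point (between the pads) lies 2 mm behind it (robot.tip_reach is the distance from the TCP to the fingertips, in m); z points along the fingers, y is the direction in which the jaws open and shut (so a half turn about z gives the same grasp; the last joint's range is limited). The gripper opens to 85 mm and grips with 20 to 120 N. Pads are 22 mm wide; open, the fingers measure 114 mm over their backs; the gripper's body (76 mm by 85 mm) begins 54 mm behind the grasp point. The pads swing forward as they close: fully open they stand 13 mm farther back than shut.
Start: joints at [65.392, 17.813, 0.802, 86.603, -0.252, 75.585, -1.558], TCP at [0.208, -0.509, 0.248] pointing down, gripper open.
Joint ranges: [-154.91, 154.91], [-16.99, 109.72], [-72.82, 74.43], [7.12, 147.25], [-82.49, 262.49], [11.32, 116.49], [-174.64, 174.64]. Speed limits (degrees/s): [159.86, 159.86, 180, 180, 180, 180, 180].

INTERFACE

Orientations are given as [roll, pitch, yaw] about the fixed x, y, z axes, in that order (R = Rz(yaw) Ry(pitch) Rx(roll)).
In Python, from station import robot, fingers, vision, workorder, recognise gives the robot as it stands. Calls block until the motion is done:
- robot.move_to(position, orientation): joint-space move of the TCP to a pose.
- robot.line_to(position, orientation=None, velocity=0.15, f_stop=None): straight line of the TCP; orientation=None keeps the orientation; velocity is the mean speed in m/s. With f_stop (N) it stops when the force on the tool has changed by that much, and returns True; else False.
- robot.move_j(angles): joint-space move.
- fingers.gripper_to(opening, force=None): opening from 0.0 (shut) to 1.0 (fully open); force is the grip in N (None keeps the last); returns when the fingers have stopped.
- robot.pause(seconds).
- robot.inverse_kinematics(position, orientation): joint angles nearest the present ones, or None.
- vision.grab_frame(name): name is "scene" or "side" or "wrist"; returns the picture (384x512x3 uint8, red, green, blue); there is no depth.
- vision.calibration(name): a dict with "mtx" (3x3 intrinsics, pixels), "extrinsics" (4x4, takes a point from world to camera coordinates); the wrist camera has in their place "T_tool_cam" (4x4, takes a point from camera to tool coordinates, whose origin is the TCP and whose axes are the flange's). Camera axes: x right, y up, looking along -z (the intrinsics and any distortion apply to the point x, -y, -z); pixel columns grow to the right and rows downward; lengths in m; the calibration is good to about 2 mm. A picture is of the moment at which its call begins: read the wrist's pose just before it. calibration takes no time and is no camera call.
A pose or a line that the arm cannot do raises robot.PlanningError and nothing moves.
- workorder.close_job(): hands the job in, once; it reports no verdict.
Trained networks look in the newest picture that a camera, given by its name, has taken for a name from the list of things; names that differ only in an ending like _2 or _b are one class to them, and where a whole thing is asked for, a point or a joint stands for the part that bears it (a point fixed in the world has none). Each returns a list of dicts, best first, with "p" (0 to 1); they miss things now and then, are a little off and sometimes report something else, mostly with a low value. They report only what shows in the picture. A call takes as long as a camera call.
- recognise(label, camera): "rect" ([centre column, centre row, width, height] in pixels, round what is visible of it).
Readings, each from a call of its own:
- robot.current_time_s(): time.
- robot.current_joint_positions(): joint angles.
- robot.current_dq(): joint speeds.
- robot.current_joint_torque(): joint torques, N m.
- robot.current_tool_pos(): TCP position.
- robot.current_eef_rot(): TCP orientation.
- robot.current_contact_force(): force on the tool from outside, world axes, zero at the start.
- robot.current_torque(): the same for the moment, N m.
- robot.current_finger_gap(): opening from 0.0 (shut) to 1.0 (fully open).
Only numpy, scipy, OpenCV 4.12 (cv2) and the standard library are available. Lean on these libraries where they do the work, as an engineer would, in place of code of your own. Each camera call takes 0.05 s, during which the arm holds its last target. There are 200 camera calls.

## Working session

There is one attempt and no reset: what is moved stays moved. The work goes in short steps, each a Python script; the robot and the scene stay as the last script left them, time stands still between calls to the robot, and variables do not carry over. Pictures are saved under pics/ and viewed, about 8 in all and at most 12, crops included, and the job is handed in when it is done.

```bash
ls; mkdir -p pics; cat > h.py <<'E'
import numpy as np, cv2
from station import robot, fingers, vision, workorder, recognise
def save(name,fn,crop=None,s=1):
    im=vision.grab_frame(name)[:,:,::-1]
    if crop: a,b,c,d=crop; im=im[b:d,a:c]
    cv2.imwrite('pics/'+fn,cv2.resize(im,None,fx=s,fy=s,interpolation=cv2.INTER_CUBIC))
def cam(name):
    c=vision.calibration(name); return np.array(c['mtx']),np.array(c['extrinsics']),c
def ray(name,uv):
    K,E,_=cam(name); d=np.linalg.inv(K)@[uv[0],uv[1],1]; d=d*[1,-1,-1]
    R=E[:3,:3]; return -R.T@E[:3,3], R.T@d
def atz(name,uv,z):
    o,d=ray(name,uv); return o+d*(z-o[2])/d[2]
def proj(name,P):
    K,E,_=cam(name); p=(E[:3,:3]@np.atleast_2d(P).T+E[:3,3:]).T*[1,-1,-1]; q=p@K.T; return q[:,:2]/q[:,2:]
E
python3 - <<'E'
from h import *
import json
a=vision.grab_frame('scene')[:,:,::-1]; b=vision.grab_frame('side')[:,:,::-1]
cv2.imwrite('pics/a.png',np.vstack([cv2.resize(a,(512,384))])); cv2.imwrite('pics/b.png',b)
for c in('scene','side'):
    K,E,d=cam(c); print(c,d.keys(),K.round(1).tolist(),ray(c,(256,192)))
    for l in('gearhead','gearknob','knob_grip','keeper_tab','keeper','tin','glue','wrench'):
        for r in recognise(l,c)[:2]: print(l,np.round(r['rect'],1),round(r['p'],2))
print(vision.calibration('wrist'),robot.current_time_s())
E
```

```text
pics
scene dict_keys(['mtx', 'extrinsics']) [[438.3, 0.0, 263.3], [0.0, 438.3, 190.5], [0.0, 0.0, 1.0]] (array([ 1.17433479, -0.3739341 ,  1.2327511 ]), array([-0.51095368,  0.23755425, -0.82630504]))
gearhead [261.8 212.2 110.1 101.6] 0.9
gearknob [257.8 195.8  24.2  31.6] 0.68
knob_grip [261.4 194.3  24.2  34.4] 0.9
keeper_tab [276.3 185.8  23.6  24.8] 0.56
keeper [277.5 183.8  22.2  29.3] 0.91
tin [240.2 219.3  14.4  14.7] 0.53
wrench [227.6 191.9  39.5  33.9] 0.77
side dict_keys(['mtx', 'extrinsics']) [[465.9, 0.0, 254.3], [0.0, 465.9, 190.1], [0.0, 0.0, 1.0]] (array([-0.20454923,  0.75023349,  1.34999014]), array([ 0.44223545, -0.47598237, -0.76019597]))
gearhead [254.8 204.5  90.9  97.2] 0.68
gearhead [296.4 222.1  19.1  35.2] 0.19
gearknob [263.3 181.7  18.4  29.7] 0.92
knob_grip [266.4 180.4  18.9  31.1] 0.59
keeper_tab [254.8 199.2  22.4  23. ] 0.7
tin [271.9 173.2   9.5  15.8] 0.55
tin [176.8 333.1  55.7  51.6] 0.35
glue [129.6 268.9  30.   36.2] 0.67
wrench [297.1 223.3  24.1  35.8] 0.48
{'mtx': array([[270.28372588,   0.        , 253.03839551],
       [  0.        , 270.28372588, 189.75805998],
       [  0.        ,   0.        ,   1.        ]]), 'T_tool_cam': array([[ 9.60048783e-04,  9.56121059e-01,  2.92970304e-01,
         7.63650344e-02],
       [ 9.99999521e-01, -9.73130033e-04, -1.01096271e-04,
         1.08832371e-03],
       [ 1.88437928e-04,  2.92970261e-01, -9.56121535e-01,
        -1.25566762e-01],
       [ 0.00000000e+00,  0.00000000e+00,  0.00000000e+00,
         1.00000000e+00]])} 0.9
```

```bash
python3 - <<'E'
import cv2,numpy as np
a=cv2.imread('pics/a.png')[130:280,170:360]; b=cv2.imread('pics/b.png')[130:280,170:360]
cv2.imwrite('pics/c.png',np.vstack([cv2.resize(x,(0,0),fx=2,fy=2,interpolation=2) for x in(a,b)])if 0 else np.hstack([cv2.resize(x,(0,0),fx=2.1,fy=2.1,interpolation=2) for x in(a,b)]))
E
```

```text
(no output)
```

View pics/c.png

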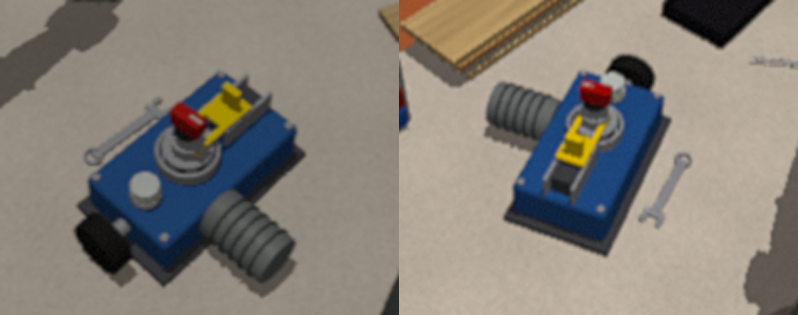

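View pics/a.png

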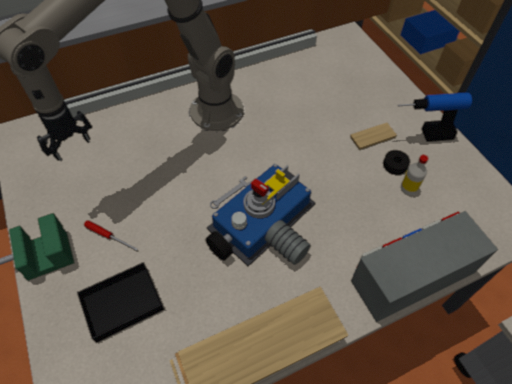

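Gear head in the middle. Scene image: knob grip about (260,187), yellow tab about (280,176). Side image: knob about (264,175), tab about (253,199). The keeper points to the robot's left.

```bash
cat >> h.py <<'E'
def tri(uvs):
    A=np.zeros((3,3));b=np.zeros(3)
    for n,uv in uvs:
        o,d=ray(n,uv); d=d/np.linalg.norm(d); M=np.eye(3)-np.outer(d,d); A+=M; b+=M@o
    return np.linalg.solve(A,b)
def wpose():
    from scipy.spatial.transform import Rotation as R
    T=np.eye(4); T[:3,:3]=R.from_euler('xyz',robot.current_eef_rot(),degrees=True).as_matrix(); T[:3,3]=robot.current_tool_pos()
    return T
def wcam(T):
    c=vision.calibration('wrist'); return np.array(c['mtx']),T@np.array(c['T_tool_cam'])
def watz(T,uv,z):
    K,C=wcam(T); d=C[:3,:3]@(np.linalg.inv(K)@[uv[0],uv[1],1]*[1,-1,-1]); o=C[:3,3]; return o+d*(z-o[2])/d[2]
def wproj(T,P):
    K,C=wcam(T); p=((np.atleast_2d(P)-C[:3,3])@C[:3,:3])*[1,-1,-1]; q=p@K.T; return q[:,:2]/q[:,2:]
E
python3 - <<'E'
from h import *
for n,f,k,t in(('scene','a',(260,187),(280.5,176)),('side','b',(263.8,174.8),(252.9,199))):
    print(n,atz(n,k,.181),atz(n,t,.151))
k=tri([('scene',(260,187)),('side',(263.8,174.8))]); t=tri([('scene',(280.5,176)),('side',(252.9,199))])
print(k,t,np.linalg.norm((t-k)[:2]),np.degrees(np.arctan2(*(t-k)[:2][::-1])))
print(robot.current_eef_rot(),robot.current_contact_force())
E
```

```text
scene [ 0.51275605 -0.05351443  0.181     ] [0.48275758 0.03019854 0.151     ]
side [ 0.50908149 -0.05618488  0.181     ] [0.47936934 0.02905391 0.151     ]
[ 0.5107045  -0.05483767  0.1802005 ] [0.48092109 0.02956455 0.14975505] 0.0895029943862344 109.43665123737387
[1.79998056e+02 1.53242495e-03 2.22249758e+01] [ 0.13087332 -0.23849828  0.68502703]
```

```bash
python3 - <<'E'
from h import *
robot.move_to([0.497,-0.015,0.30],[180,0,19.4])
T=wpose(); save('wrist','w1.png',(100,60,412,340),2.4); print(T.round(4).tolist(),robot.current_time_s(),robot.current_joint_positions())
for l in('knob_grip','gearknob','keeper_tab','keeper'):
    for r in recognise(l,'wrist')[:2]: print(l,np.round(r['rect'],1),round(r['p'],2))
print(wproj(T,[[.5107,-.0548,.181],[.4809,.0296,.151],[.4809,.0296,.169]]))
E
```

```text
[[0.9441, 0.3297, -0.0005, 0.497], [0.3297, -0.9441, -0.0007, -0.0166], [-0.0007, 0.0005, -1.0, 0.2998], [0.0, 0.0, 0.0, 1.0]] 3.0167 [ 26.44552228  12.6915829  -32.35574399  88.03374612   6.85815674
  81.290699   -77.07531076]
knob_grip [290.1 178.6  63.5  78.1] 0.88
gearknob [290.6 179.1  67.5  77.2] 0.6
gearknob [364.5 166.9  46.3  37.6] 0.39
keeper_tab [237.5 176.7  90.3  50.5] 0.85
keeper [246.4 177.8 111.5  49.4] 0.92
[[294.77198796 190.92968064]
 [205.55081042 182.65464009]
 [202.50081299 187.53991336]]
```

View pics/w1.png

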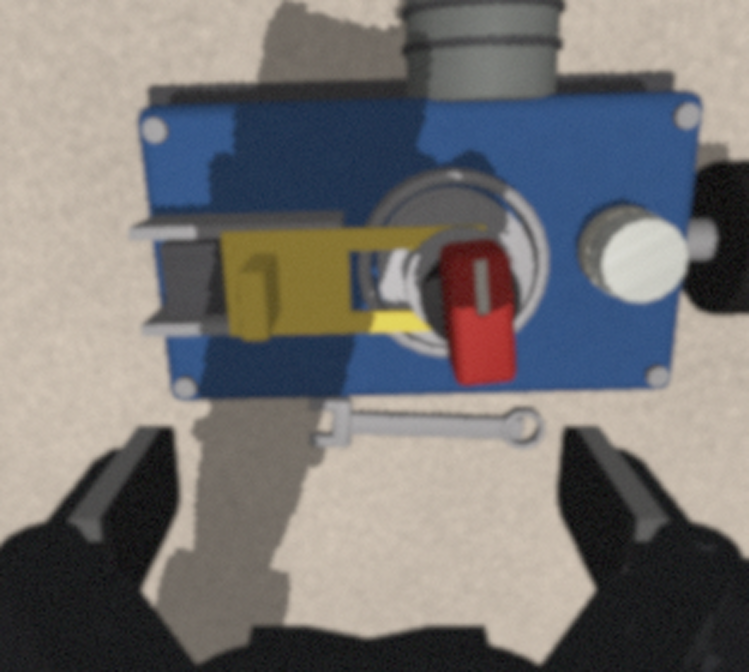

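```bash
python3 - <<'E'
from h import *
T=wpose(); f=lambda x,y:(100+x/2.4,60+y/2.4)
a=watz(T,f(481,260),.197);b=watz(T,f(484.5,312),.197);print('line',a,b,np.degrees(np.arctan2(*(a-b)[:2][::-1])),np.linalg.norm(a-b))
ea=watz(T,f(497,385),.197);print('front edge',watz(T,f(460,385),.197),watz(T,f(514,380),.197))
for p,q in(((175,397),(668,388)),((140,108),(697,95))):
  p=watz(T,f(*p),.085);q=watz(T,f(*q),.085);print('yaw',p,q,np.degrees(np.arctan2(*(p-q)[:2][::-1]))-90)
print('tab',watz(T,f(254,305),.169), 'boss',watz(T,f(455,262),.109))
im=vision.grab_frame('wrist')[:,:,::-1][140:230,180:330]
cv2.imwrite('pics/w2.png',cv2.resize(im,None,fx=5,fy=5,interpolation=2))
E
```

```text
line [ 0.53519008 -0.04669355  0.197     ] [ 0.51749751 -0.05535086  0.197     ] 26.07337808114891 0.01969710060155895
front edge [ 0.48741339 -0.0576613   0.197     ] [ 0.49615383 -0.07628452  0.197     ]
yaw [0.38613629 0.06085908 0.085     ] [ 0.48477763 -0.20260052  0.085     ] 20.526295435337047
yaw [0.53369769 0.11681834 0.085     ] [ 0.63178547 -0.14337484  0.085     ] 20.65546869999315
tab [0.48238038 0.02758767 0.169     ] boss [ 0.51673563 -0.05617837  0.109     ]
```

View pics/w2.png

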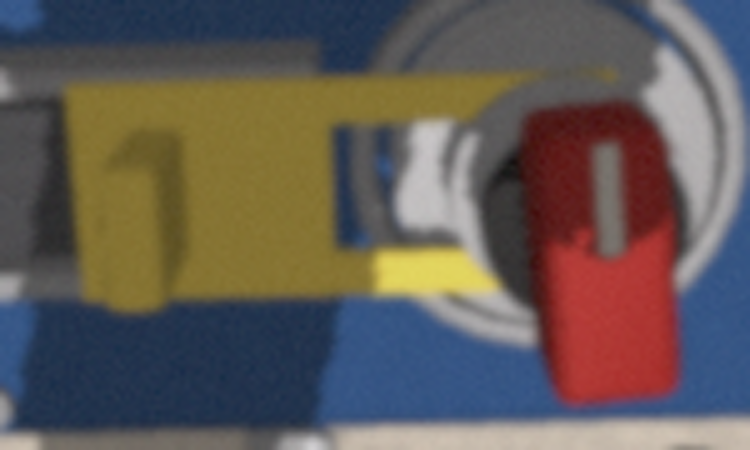

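```bash
python3 - <<'E'
from h import *
T=wpose(); f=lambda x,y:(180+x/5,140+y/5)
g=lambda p:watz(T,f(*p),.197)
for p,q in(((606,142),(611,255)),((606,142),(621,393)),((603,112),(621,393)),((662,160),(678,385))):
  a,b=g(p),g(q);print((a+b)/2,np.linalg.norm(a-b),np.degrees(np.arctan2(*(a-b)[:2][::-1])))
y=np.radians(20.5)
for c in((.5107,-.0548),(.512,-.056)):
  c=np.array(c)
  gx=np.array([np.cos(y),np.sin(y)]);gy=np.array([-gx[1],gx[0]])
  t=c+.09*gy;P=[[*(t+sx*.015*gx+sy*.006*gy),.169] for sx in(-1,1) for sy in(-1,1)]
  for a in (20.5,25):
    k=np.radians(a);kx=np.array([np.cos(k),np.sin(k)]);ky=np.array([-kx[1],kx[0]])
    P+=[[*(c+sx*.026*kx+sy*.012*ky),.197] for sx in(-1,1) for sy in(-1,1)]
  print(((wproj(T,P)-[180,140])*5).round().tolist())
E
```

```text
[ 0.52606765 -0.05147461  0.197     ] 0.020527306376899052 24.859421914167275
[ 0.51414353 -0.05738981  0.197     ] 0.04714456406724903 25.72060812611142
[ 0.51649049 -0.05614506  0.197     ] 0.052454209612952114 25.94537939953702
[ 0.51673856 -0.06717635  0.197     ] 0.042467667888636686 27.01786822504674
[[151.0, 318.0], [92.0, 319.0], [141.0, 173.0], [80.0, 174.0], [654.0, 417.0], [523.0, 419.0], [667.0, 140.0], [528.0, 142.0], [665.0, 411.0], [535.0, 423.0], [655.0, 135.0], [516.0, 148.0]]
[[159.0, 314.0], [100.0, 315.0], [149.0, 169.0], [88.0, 170.0], [663.0, 413.0], [532.0, 415.0], [676.0, 135.0], [537.0, 138.0], [674.0, 407.0], [543.0, 419.0], [665.0, 130.0], [525.0, 144.0]]
```

```bash
cat >> h.py <<'E'
Y=20.5; gx=np.array([np.cos(np.radians(Y)),np.sin(np.radians(Y)),0]); gy=np.array([-gx[1],gx[0],0])
AX=np.array([.513,-.0565,0]); Z=np.array([0,0,1.])
def st(m=''): print(m,'t',round(robot.current_time_s(),2),'p',np.round(robot.current_tool_pos(),4),'F',np.round(robot.current_contact_force(),1),'M',np.round(robot.current_torque(),2),'gap',round(robot.current_finger_gap(),3))
E
python3 - <<'E'
from h import *
fingers.gripper_to(0.5,30)
t=AX+.09*gy
robot.move_to(t+.20*Z,[180,0,Y]); st()
print(robot.line_to(t+.155*Z,velocity=.08,f_stop=6)); st('down')
fingers.gripper_to(0,30); st('grip')
if 0.05<robot.current_finger_gap()<.3:
    p=np.array(robot.current_tool_pos())
    print(robot.line_to(p+.050*gy,velocity=.04,f_stop=12)); st('pulled')
    print('trav',(np.array(robot.current_tool_pos())-p)@gy)
E
```

```text
t 4.28 p [0.4822 0.0274 0.2007] F [ 1.7 -0.6  1. ] M [-0.05 -0.03 -0.02] gap 0.498
False
down t 4.98 p [0.482  0.0278 0.1555] F [-0.6  0.1  0.6] M [-0.01 -0.03  0.01] gap 0.498
grip t 5.36 p [0.4819 0.0282 0.1556] F [-1.  -0.5  2. ] M [0.11 0.18 0.14] gap 0.135
True
pulled t 6.52 p [0.466  0.0703 0.1556] F [-0.3 -1.3  4.2] M [0.33 0.15 0.23] gap 0.135
trav 0.04501536087131964
```

```bash
python3 - <<'E'
from h import *
fingers.gripper_to(0.4); p=np.array(robot.current_tool_pos())
robot.line_to(p+.06*Z,velocity=.15)
robot.move_to(AX+.235*Z,[180,0,25.5]); fingers.gripper_to(0.65)
T=wpose(); save('wrist','w3.png',(130,60,430,300),2.2)
print(wproj(T,[[*AX[:2],.197]]),T[:3,3]); st()
E
```

```text
[[252.89099236 228.02281282]] [ 0.51277226 -0.05536403  0.2349606 ]
 t 8.41 p [ 0.5128 -0.0556  0.235 ] F [0.7 0.6 0.3] M [-0.01  0.08 -0.02] gap 0.653
```

View pics/w3.png

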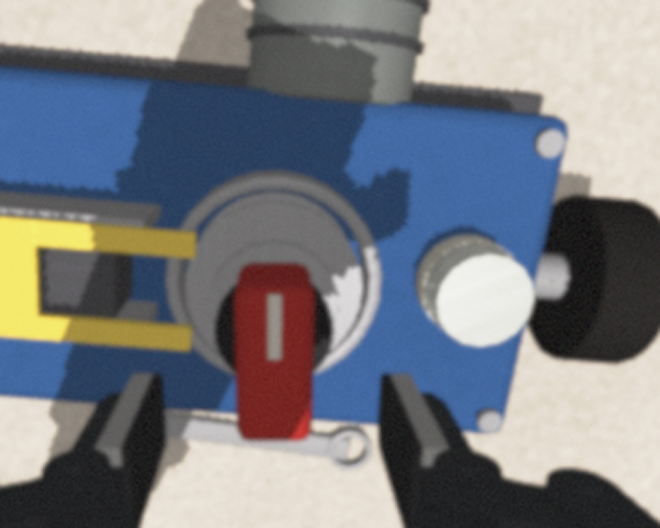

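```bash
python3 - <<'E'
from h import *
T=wpose(); f=lambda x,y:(130+x/2.2,60+y/2.2)
a=watz(T,f(275,266),.197);b=watz(T,f(275,438),.197);c=watz(T,f(275,360),.197)
bo=watz(T,f(274,274),.109)
print(a,b,np.linalg.norm(a-b),(a+b)/2,c,bo)
E
```

```text
[ 0.54273135 -0.04401371  0.197     ] [ 0.49264433 -0.06819651  0.197     ] 0.055619398739458946 [ 0.51768784 -0.05610511  0.197     ] [ 0.5165026  -0.05667737  0.197     ] [ 0.51804231 -0.05611206  0.109     ]
```

```bash
cat >> h.py <<'E'
KX=np.array([.515,-.0563,0])
def fz(n=3):
    return float(np.mean([np.array(robot.current_contact_force())[2] for _ in range(n)]))
E
python3 - <<'E'
from h import *
robot.move_to(KX+.225*Z,[180,0,25.5])
print(robot.line_to(KX+.186*Z,velocity=.08,f_stop=6)); st('down')
fingers.gripper_to(0,40); st('grip')
p=np.array(robot.current_tool_pos())
print(robot.line_to(p-.008*Z,velocity=.008,f_stop=5)); st('press')
print('drop',p[2]-robot.current_tool_pos()[2],np.round(robot.current_joint_positions(),2))
E
```

```text
False
down t 9.3 p [ 0.5152 -0.0563  0.1862] F [-1.   0.1  0. ] M [ 0.    0.05 -0.05] gap 0.65
grip t 9.68 p [ 0.5152 -0.0556  0.1865] F [0.2 1.9 1.2] M [0.23 0.09 0.  ] gap 0.275
True
press t 10.22 p [ 0.5152 -0.0555  0.183 ] F [-0.2  0.4  2.8] M [-0.25  0.02 -0.01] gap 0.273
drop 0.0035483078922387 [ 28.3   19.55 -30.71  96.56  10.7   66.81 -69.65]
```

```bash
cat > rock.py <<'E'
from h import *
z0=.1865; j0=np.array(robot.current_joint_positions())
def ease():
    f=fz()
    if f<4.5:
        p=np.array(robot.current_tool_pos())
        s=robot.line_to(p-.006*Z,velocity=.02,f_stop=max(2.,6-f)); 
        return s
offs=[5*i for i in range(1,8)]+[20,0]+[-5*i for i in range(1,8)]
prev=0
for o in offs:
    j=np.array(robot.current_joint_positions()); j[6]+=o-prev; prev=o
    robot.move_j(j); s=ease(); z=robot.current_tool_pos()[2]
    st(f'{o} {s} drop {1000*(z0-z):.1f}')
    if z0-z>.0075: break
    if abs(fz())>12: print('high'); break
E
python3 rock.py
```

```text
5 True drop 3.6 t 10.68 p [ 0.5151 -0.0552  0.1829] F [-1.   0.3  3.6] M [-0.17  0.14  0.08] gap 0.272
10 True drop 3.7 t 11.14 p [ 0.5149 -0.0549  0.1828] F [-1.6  0.4  4. ] M [-0.14  0.13  0.17] gap 0.272
15 True drop 5.3 t 11.6 p [ 0.5147 -0.0546  0.1812] F [ 1.8 -0.  -1.7] M [-0.19 -0.48  0.13] gap 0.272
20 False drop 12.2 t 12.32 p [ 0.5145 -0.0545  0.1743] F [ 1.1  1.5 -0.6] M [ 0.38 -0.22 -0.02] gap 0.272
```

Teeth dropped in at about +20°; now ease the last bit home.

```bash
python3 - <<'E'
from h import *
p=np.array(robot.current_tool_pos())
print(robot.line_to(p-.004*Z,velocity=.01,f_stop=8)); st('home')
robot.pause(.2); z=robot.current_tool_pos()[2]; st('drop %.1f'%(1000*(.1865-z)))
E
```

```text
True
home t 12.6 p [ 0.5146 -0.0543  0.174 ] F [-0.3 -0.1  4.3] M [-0.06 -0.06 -0.02] gap 0.272
drop 12.6 t 12.8 p [ 0.5146 -0.0543  0.1739] F [-0.1 -1.2  5. ] M [-0.33  0.07 -0.04] gap 0.275
```

```bash
python3 - <<'E'
from h import *
p=np.array(robot.current_tool_pos())
print(robot.line_to(p-.003*Z,velocity=.01,f_stop=4)); st('press')
fingers.gripper_to(0.65); p=np.array(robot.current_tool_pos()); robot.line_to(p+.06*Z,velocity=.15)
t=np.array([.466,.0703,0]); fingers.gripper_to(.4)
robot.move_to(t+.215*Z,[180,0,Y]); print(robot.line_to(t+.1555*Z,velocity=.08,f_stop=6)); st('down')
fingers.gripper_to(0,30); st('grip'); p=np.array(robot.current_tool_pos())
if .08<robot.current_finger_gap()<.2:
    print(robot.line_to(p-.049*gy,velocity=.03,f_stop=10)); st('pushed')
    print('trav',(p-np.array(robot.current_tool_pos()))@gy)
E
```

```text
True
press t 13.01 p [ 0.5146 -0.0543  0.1739] F [-0.1  0.5  4.1] M [-0.05  0.15 -0.04] gap 0.277
False
down t 15.88 p [0.4665 0.0704 0.1559] F [-0.4  0.3  1.3] M [-0.01  0.05 -0.  ] gap 0.398
grip t 16.19 p [0.4665 0.0704 0.1562] F [-0.1 -0.1  1.7] M [0.01 0.08 0.08] gap 0.134
True
pushed t 17.72 p [0.4824 0.0283 0.1562] F [-0.2  0.6  1.9] M [-0.25 -0.16  0.03] gap 0.132
trav 0.04502080573118484
```

Keeper travelled the full 45.0 mm. Release, retreat and look.

```bash
python3 - <<'E'
from h import *
fingers.gripper_to(.4); p=np.array(robot.current_tool_pos()); robot.line_to(p+.10*Z,velocity=.15)
robot.move_to([0.497,-0.015,0.30],[180,0,19.4])
w=vision.grab_frame('wrist')[60:300,100:412,::-1]
robot.move_to([0.35,-0.3,0.30],[180,0,19.4])
s=vision.grab_frame('side')[140:260,200:320,::-1]
cv2.imwrite('pics/f.png',np.hstack([cv2.resize(x,None,fx=k,fy=k,interpolation=2)for x,k in((w,1.5),(s,3))])); st()
E
```

```text
t 20.57 p [ 0.3514 -0.2981  0.2999] F [-0.6 -0.5  1. ] M [ 0.02 -0.    0.  ] gap 0.399
```

View pics/f.png

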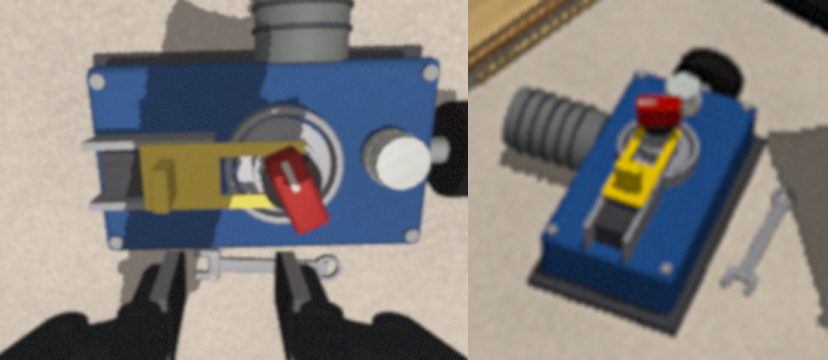

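The picture shows the keeper fully in, its tab at about (160,188) in the left view, with the fork over the collar. The knob is lowered and turned, and the tin and wrench have not moved.

```bash
python3 -c "
from h import *
workorder.close_job()"
```

```text
the job is handed in; nothing more can be done
```

The gear head is in gear and I handed the job in at about 20.6 s, well under the 58 s limit.

- **Keeper out:** I pulled the yellow keeper out to its stop, a travel of 45.0 mm.
- **Knob into mesh:** I eased the red knob down to tooth contact and turned it in 5° steps under a load of about 3–5 N. Rocking back was not needed, because the teeth dropped in during the first sweep, at about +20°. I then pressed it gently against its bottom stop.
- **Keeper in:** I slid the keeper back 45.0 mm with a 10 N force stop, let go and moved the arm clear.

**Last checks:**
- The final pictures show the keeper fully in with its fork round the neck, and the tin and wrench where they were. They did not cover the other loose things, which the arm did not go near.
- The measured knob drop was 12.6 mm against the nominal 13 mm. Tooth contact also read about 0.5 mm short, so I take this as a reading offset. The firm stop and the keeper's full travel over the collar agree with the knob being fully home.
- No check failed. All force readings were about 5 N or less. I read them after each move stopped, so brief peaks during motion were limited only by the force stops of 12 N or less.

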